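# Make up two sample kits and lock the travelling one

## Robot

A 6-joint arm with a two-finger parallel gripper is mounted at the origin on the work surface. World frame = base frame: x ahead of the robot, y to its left, z up, the work surface at z = 0. Lengths are in mm, angles in rad, forces in N, time in s.
With the tool pointing down it reaches from about 400 to 925 mm from the base axis. Payload 12.5 kg.
Tool frame: the origin (TCP) lies at the very end of the fingers, on their centre line; the grasp point (between the pads) lies 19 mm behind it; z points along the fingers, y is the direction in which the jaws open and shut (so a half turn about z gives the same grasp; the last joint's range is limited). The gripper opens to 95 mm and grips with 3 to 60 N. Pads are 20 mm wide; open, the fingers measure 119 mm over their backs; the gripper's body (75 mm by 180 mm) begins 59 mm behind the grasp point.
Start: joints at [-1.363, 0.491, 1.559, -0, 1.092, -0.106], TCP at [192.946, -594.494, 174.861] pointing down, gripper open.
Joint ranges: [-3.1, 3.1], [-0.84, 2.19], [0.05, 2.79], [-1.13, 4.28], [0.06, 2.93], [-2.69, 2.69]. Speed limits (rad/s): [2.22, 2.22, 2.79, 3.14, 3.14, 3.14].

## Interface

Orientations are given as [roll, pitch, yaw] about the fixed x, y, z axes, in that order (R = Rz(yaw) Ry(pitch) Rx(roll)).
In Python, from cell import env gives the robot as it stands.
- The arm moves only by the shell command python3 -m pendant 'ROWS'. ROWS is JSON, a list that holds one entry, the list of rows, each a list of 5 numbers: the opening, from 0 (shut) to 1 (fully open), then the shift along the tool's x, y, z in m, then the turn about the tool's z in rad. A call has exactly 8 rows; each row is the pose to reach, as a shift and turn from the pose commanded when the call began, along the tool's axes at that moment; what a row does not reach only later rows make up. A row lasts 1/10 s, in which the tool goes at most 50 mm and 8.59 degrees, less where a joint would pass 70% of its speed; a pose out of reach is approached as far as the arm can. A call with a gripper value outside its range is refused whole. The fingers move at their own pace and stop on an object; the grip force is fixed at half the most. Time passes only in rows, so rows that repeat a pose let the fingers close, or fill a call up. It gives the time, the measured TCP pose, the force and the opening at its end, in the units of the state.
- env.state(): the state, without advancing time (a new reading comes with each control period).
- env.read_camera(name): name is "scene" or "side" or "wrist"; returns a dict with "image" (420x560x3 uint8, blue, green, red), "range_z" (420x560 float32, mm along the optical axis (not along the pixel's ray), 0 where there is no reading), "fx", "fy", "cx", "cy" (pixels), "rvec" (rotation vector, rad) and "tvec" (3), from world to camera coordinates, as OpenCV has them; the wrist camera has in their place "tool_from_camera" (4x4, takes a point from camera to tool coordinates, whose origin is the TCP and whose axes are the flange's). Camera axes: x right, y down, z forward; pixel columns grow to the right and rows downward; lengths in mm; the calibration is good to about 2 mm. A picture is of the moment at which its call begins: read the wrist's pose just before it.
- env.job_done(): hands the job in, once; it reports no verdict.
The state is a dict: "t": time; "joints": joint angles; "qvel": joint speeds; "tau": joint torques, N m; "eef_pos": TCP position; "tcp_rot": TCP orientation; "ft_force": force on the tool from outside, world axes, zero at the start; "moment": the same for the moment, N m; "opening": opening from 0.0 (shut) to 1.0 (fully open).
Only numpy, scipy, OpenCV 4.12 (cv2) and the standard library are available. Lean on these libraries where they do the work, as an engineer would, in place of code of your own. Each camera call takes 0.05 s, during which the arm holds its last target. There are 200 camera calls.

## Task

Make up two kits from the stock on the lab bench: stand the amber bottle and the white tube rack in the blue carrier, and the blue-capped bottle and the small tip box in the yellow carrier, everything upright on the carrier floor. When both its things are in, lock the blue kit for travel: press the orange wedge, foot down, into the last gap of the row until it stands on the carrier's floor, then let go. Leave the red-capped bottle and the black rack where they are.

Things in the scene. Friction and masses are not known exactly. Their poses are not given: they have to be found in the camera images.
- amber_bottle: Amber brown, white-capped, pale-labelled bottle, 88 mm tall, upright, about 130 g: round body 46 mm across up to 58 mm, shoulder to 68 mm, then a cap 30 mm across up to 88 mm. Origin at the centre of its underside, z up.
- blue_cap_bottle: White, blue-capped bottle, 88 mm tall, upright, about 130 g: round body 46 mm across up to 58 mm, shoulder to 68 mm, then a cap 30 mm across up to 88 mm. Origin at the centre of its underside, z up.
- red_cap_bottle: Not wanted, stays: white, red-capped bottle, 88 mm tall, upright, about 130 g: round body 46 mm across up to 58 mm, shoulder to 68 mm, then a cap 30 mm across up to 88 mm. Origin at the centre of its underside, z up.
- white_rack: White tube rack, block 50 x 50 mm, 55 mm tall, 3 x 3 grey holes on top, round windows in the sides, about 140 g. Origin at the centre of its underside, x and y square to its sides, z up.
- black_rack: Not wanted, stays: black tube rack, block 50 x 50 mm, 55 mm tall, 3 x 3 grey holes on top, round windows in the sides, about 140 g. Origin at the centre of its underside, x and y square to its sides, z up.
- tip_box: Small box of pipette tips, 60 mm (its x) by 46 mm (its y): blue base, white top plate at 46 mm, and a field of yellow tips (50 x 36 mm) standing on it up to 58 mm; about 130 g. Origin at the centre of its underside, z up.
- wedge: Orange wedge block on its narrow foot, 82 mm tall, 44 mm wide (its y) all the way up. Thickness (its x) 12 mm at the foot, widening evenly to 34 mm at 32 mm height, 34 mm up to 52 mm; from 52 to 82 mm a grip 22 mm thick. About 100 g. Slick: slides into a row and pushes the things along with under 15 N. Origin at the centre of its foot, z up.
- blue_carrier: Kit carrier (tray) of blue plastic, fixed. Inside 132 mm (its x) by 66 mm (y), 5 mm end plates 54 mm high, 3 mm side lips along x 18 mm high, floor top 4 mm above the bench. Origin at the centre of its underside, z up; its x points within 20 degrees of world +x. Bottle (46), rack (50) and wedge (34) in a row along x fill 130 of the 132 mm.
- yellow_carrier: Kit carrier (tray) of yellow plastic, fixed. Inside 132 mm (its x) by 66 mm (y), 5 mm end plates 54 mm high, 3 mm side lips along x 18 mm high, floor top 4 mm above the bench. Origin at the centre of its underside, z up; its x points within 20 degrees of world +x. Bottle (46) and tip box (60) in a row along x leave 26 mm spare.
Mind the look-alikes: they are no part of the job. Leave any pink look-alike of the white_rack alone.

How it is judged (in metres and radians):
On the way, in this order (a step that is already met when the one before it is completed fails the run):
1. amber bottle and white rack both stand in the blue carrier, before the wedge (x of amber_bottle in the frame of blue_carrier between -0.055 and 0.055 m and y of amber_bottle in the frame of blue_carrier between -0.022 and 0.022 m and z of amber_bottle in the frame of blue_carrier between 0 and 0.008 m and angle between each of amber_bottle, white_rack's own z axis and vertical below 0.12 rad and x of white_rack in the frame of blue_carrier between -0.055 and 0.055 m and y of white_rack in the frame of blue_carrier between -0.022 and 0.022 m and z of white_rack in the frame of blue_carrier between 0 and 0.008 m), for 0.2 s.
2. the wedge is driven down to the floor of the blue carrier with both things still in it (all of step 1 and x of wedge in the frame of blue_carrier between -0.06 and 0.06 m and y of wedge in the frame of blue_carrier between -0.022 and 0.022 m and z of wedge in the frame of blue_carrier between 0 and 0.008 m and angle between wedge's own z axis and vertical below 0.12 rad), for 0.2 s.
At the end, for the whole second after the job is handed in: Amber bottle, white rack and wedge in the blue carrier, blue-capped bottle and tip box in the yellow: each between the walls (within 22 mm of the long centre line), upright within 0.12 rad, underside within 4 mm of the carrier floor, released and at rest (all of step 2 and x of blue_cap_bottle in the frame of yellow_carrier between -0.055 and 0.055 m and y of blue_cap_bottle in the frame of yellow_carrier between -0.022 and 0.022 m and z of blue_cap_bottle in the frame of yellow_carrier between 0 and 0.008 m and angle between each of blue_cap_bottle, tip_box's own z axis and vertical below 0.12 rad and x of tip_box in the frame of yellow_carrier between -0.055 and 0.055 m and y of tip_box in the frame of yellow_carrier between -0.022 and 0.022 m and z of tip_box in the frame of yellow_carrier between 0 and 0.008 m and linear speed of each of amber_bottle, white_rack, blue_cap_bottle, tip_box, wedge below 0.02 m/s); the robot touches nothing.
It fails at once if the red-capped bottle was moved by more than 20 mm (distance of red_cap_bottle from where it was at the start of the episode above 0.02 m).
It fails at once if the black rack was moved by more than 20 mm (distance of black_rack from where it was at the start of the episode above 0.02 m).
It also fails if it takes over 144 s, if anything falls off the work surface, if the arm or the gripper's body presses on something with over 40 N, if the wrist force passes 120 N, or if a joint passes its speed limit or range.

## Working session

There is one attempt and no reset: what is moved stays moved. The work goes in short steps, Python scripts to look and compute and a shell command to move; the robot and the scene stay as the last step left them, time stands still between calls to the robot, and variables do not carry over. Pictures are saved under pics/ and viewed, about 12 in all and at most 16, crops included, and the job is handed in when it is done.

```bash
ls; mkdir -p pics
python3 - <<'E'
from cell import env
import cv2
print(env.state())
for n in ("scene","side"):
    c=env.read_camera(n); cv2.imwrite(f"pics/{n}0.png",c["image"]); print(n,c["fx"],c["cx"],c["cy"],c["rvec"],c["tvec"])
E
```

```text
pics
{'t': 0.0, 'joints': array([-1.36261302e+00,  4.91580084e-01,  1.55944565e+00, -8.22542696e-06,
        1.09172287e+00, -1.05628017e-01]), 'qvel': array([ 1.02119143e-03,  5.14536359e-04,  2.68047487e-06,  2.62675734e-04,
       -6.20982988e-05,  2.60230016e-03]), 'tau': array([ 7.67478869e-04, -6.12658453e+01, -2.58187544e+01,  6.92743971e-02,
        4.81568731e-02, -9.43090026e-05]), 'eef_pos': array([ 192.87047176, -594.18734519,  174.25034074]), 'tcp_rot': array([-3.14044238e+00, -1.14619391e-04,  3.13815053e-01]), 'ft_force': array([-0.75467753,  0.74850976, -0.51450274]), 'moment': array([ 0.00831527,  0.03338445, -0.00910006]), 'opening': 1.000546809205681}
scene 443.8496261914593 283.23163145419716 208.28061375482073 [ 1.25612301  2.11591634 -1.02172177] [ 257.76016179 -228.02580627 1547.33604311]
side 431.19038504064315 286.75831399204185 210.00598896828276 [ 0.66264254 -2.61307747  1.17808874] [434.3357199  217.20520564 906.67526355]
```

View pics/scene0.png

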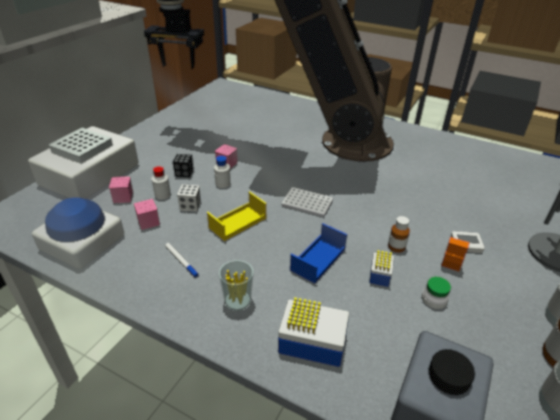

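View pics/side0.png

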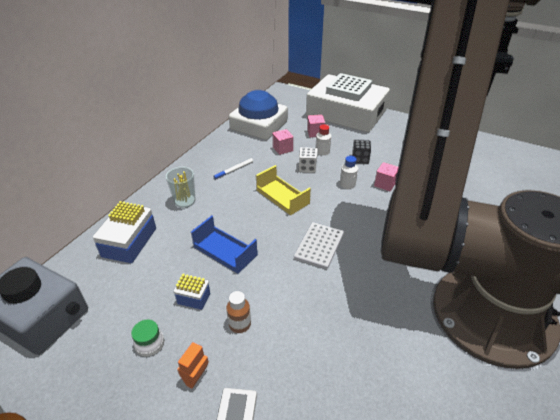

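The scene view shows these pieces:

| Thing | Scene pixel |
|---|---|
| amber bottle | (399,234) |
| blue-cap bottle | (222,173) |
| red-cap bottle | (160,185) |
| white rack | (188,197) |
| black rack | (183,166) |
| pink look-alikes | (121,190), (147,214), (227,156) |
| small tip box | (382,267) |
| big tip box (not wanted) | (314,330) |
| wedge | (456,253) |
| blue carrier | (319,253) |
| yellow carrier | (238,216) |

Next I'll measure them from both views.

```bash
cat > h.py <<'E'
import numpy as np, cv2
from cell import env
from scipy.spatial.transform import Rotation as R
def cloud(n):
    s=env.state(); c=env.read_camera(n); z=c["range_z"]
    v,u=np.mgrid[:z.shape[0],:z.shape[1]]
    P=np.stack([(u-c["cx"])/c["fx"]*z,(v-c["cy"])/c["fy"]*z,z],-1).reshape(-1,3)
    if "rvec" in c:
        M=cv2.Rodrigues(np.array(c["rvec"],float))[0]; W=(P-np.ravel(c["tvec"]))@M
    else:
        T=c["tool_from_camera"]; W=(P@T[:3,:3].T+T[:3,3])@R.from_euler('xyz',s["tcp_rot"]).as_matrix().T+s["eef_pos"]
    W[z.ravel()<=0]=np.nan
    return c["image"],W.reshape(*z.shape,3)
def rect(xy):
    (x,y),(w,h),a=cv2.minAreaRect(xy.astype(np.float32))
    return np.round([x,y,w,h,a],1)
E
python3 - <<'E'
from h import *
seeds={"scene":dict(amber=(402,222),bluecap=(221,160),red=(158,171),rack=(189,190),black=(182,158),tip=(383,258),wedge=(457,245),blue=(319,255),yellow=(238,218)),
"side":dict(amber=(237,299),bluecap=(350,162),red=(324,130),rack=(308,154),black=(362,146),tip=(191,284),wedge=(192,355),blue=(222,248),yellow=(282,192))}
for n in seeds:
    im,W=cloud(n); hsv=cv2.cvtColor(im,cv2.COLOR_BGR2HSV)
    t=W[W[...,2]<6]; print(n,"table z",np.nanmedian(W[250:330,240:260,2]))
    for k,(u,v) in seeds[n].items():
        p=W[v,u]; d=np.hypot(W[...,0]-p[0],W[...,1]-p[1])
        if k in("blue","yellow"):
            h=hsv[...,0]; m=(d<110)&(hsv[...,1]>110)&(abs(h.astype(int)-(112 if k=="blue" else 27))<14)&(W[...,2]<75)
            for lo,hi in((-5,9),(46,60),(-5,60)):
                q=W[m&(W[...,2]>lo)&(W[...,2]<hi)]; print(k,lo,len(q),rect(q[:,:2]) if len(q)>3 else 0)
        else:
            m=(d<45)&(W[...,2]>12); zt=np.nanpercentile(W[m][:,2],97)
            q=W[m&(W[...,2]>zt-8)]; print(k,"seed",p.round(),"top",zt.round(1),len(q),rect(q[:,:2]),"all",rect(W[m][:,:2]))
E
```

```text
scene table z 1.3295462195752783
amber seed [466. 276.  88.] top 89.2 102 [457.7 275.2  30.2  29.7  54.3] all [461.3 275.4  41.   46.4   4. ]
bluecap seed [ 446. -259.   87.] top 89.6 66 [ 439.2 -263.    36.3   27.     4.8] all [ 444.5 -260.7   44.5   42.8   76.7]
red seed [ 580. -376.   87.] top 89.8 73 [ 574.7 -379.3   34.4   27.6   24.5] all [ 577.6 -377.3   41.3   45.6   38.8]
rack seed [ 574. -279.   53.] top 57.7 228 [ 576.5 -280.2   54.    50.4   23.3] all [ 577.2 -279.4   55.6   52.1   23.7]
black seed [ 455. -397.   56.] top 57.5 174 [ 454.1 -396.5   60.5   52.3   23. ] all [ 454.5 -395.9   61.2   52.7   25.4]
tip seed [562. 267.  46.] top 60.0 193 [577.2 270.4  54.3  33.2  13.3] all [576.2 270.   61.3  45.9  13. ]
wedge seed [475. 409.  81.] top 83.2 167 [465.6 410.7  44.1  26.2  90. ] all [468.7 410.9  32.9  44.1   1.3]
blue -5 726 [599.2 115.5  83.  142.2  83. ]
blue 46 191 [600.6 123.5  70.9 142.7  81. ]
blue -5 1702 [599.4 116.1  83.9 144.4  82.5]
yellow -5 629 [ 574.5 -134.    95.3  139.7   70.9]
yellow 46 141 [ 577.1 -124.2   72.8  142.5   70.5]
yellow -5 1380 [ 574.4
[... 478 characters left out ...]
  51.7   23. ] all [ 573.5 -276.3   49.9   56.3   23. ]
black seed [ 449. -389.   53.] top 56.2 173 [ 450.7 -393.3   47.8   53.4   21.4] all [ 451.5 -393.3   50.    54.    23.3]
tip seed [571. 274.  57.] top 58.7 291 [576.8 271.7  53.8  34.8  13.2] all [575.1 272.   60.5  47.2  13.7]
wedge seed [458. 411.  82.] top 82.8 335 [462.  411.9  22.8  44.    3.3] all [4.617e+02 4.119e+02 3.450e+01 4.610e+01 4.000e-01]
blue -5 897 [601.1 114.8  87.6 154.4  82.3]
blue 46 186 [596.7 123.1  72.1 144.4  83. ]
blue -5 1819 [600.8 115.4  88.2 155.5  82.1]
yellow -5 561 [ 569.9 -141.4  116.6  150.    73.2]
yellow 46 132 [ 573.  -121.9   71.8  144.6   69.6]
yellow -5 1283 [ 569.9 -142.   117.1  151.9   71.3]
```

```bash
cat >> h.py <<'E'
def go(x,y,z,yaw_deg):
    s=env.state(); p=s["eef_pos"]; r=R.from_euler('xyz',s["tcp_rot"])
    d=r.inv().apply(np.array([x,y,z])-p)/1000
    a=(r.as_euler('xyz')[2]-np.radians(yaw_deg)+np.pi)%(2*np.pi)-np.pi  # tool z down: + turn lowers yaw
    print("shift",d.round(4),"turn",round(a,4),"now",p.round(1),np.degrees(s["tcp_rot"]).round(1),"t",round(s["t"],1),"op",round(s["opening"],2),"F",s["ft_force"].round(1))
E
python3 - <<'E'
from h import *
im,W=cloud("scene")
hsv=cv2.cvtColor(im,cv2.COLOR_BGR2HSV).astype(int)
m=((abs(hsv[...,0]-168)<10)&(hsv[...,1]>70)).astype(np.uint8)
n,l,st,c=cv2.connectedComponentsWithStats(m)
for i in range(1,n):
    if st[i,4]>60: q=W[(l==i)&(W[...,2]>10)]; print(c[i].round(),rect(q[:,:2]) if len(q)>3 else 0)
a=cv2.resize(im[145:240,100:290],None,fx=4,fy=4); b=cv2.resize(im[205:305,290:490],None,fx=3.8,fy=3.8)[:,:760]
a=a[:280];b=b[:310]
cv2.imwrite("pics/crop1.png",np.vstack([a,b]))
go(438.7,-262.5,175,90)
E
```

```text
[227. 153.] [ 345.6 -311.2   56.2   52.6   86.3]
[121. 189.] [ 617.3 -492.4  131.5   54.4   46.8]
[147. 213.] [ 690.2 -331.    55.4   48.9   53.9]
shift [ 3.362e-01 -2.398e-01 -3.000e-04] turn -1.257 now [ 192.9 -594.4  174.6] [-180.   -0.   18.] t 0.2 op 1.0 F [-0.3  0.   0.1]
```

View pics/crop1.png

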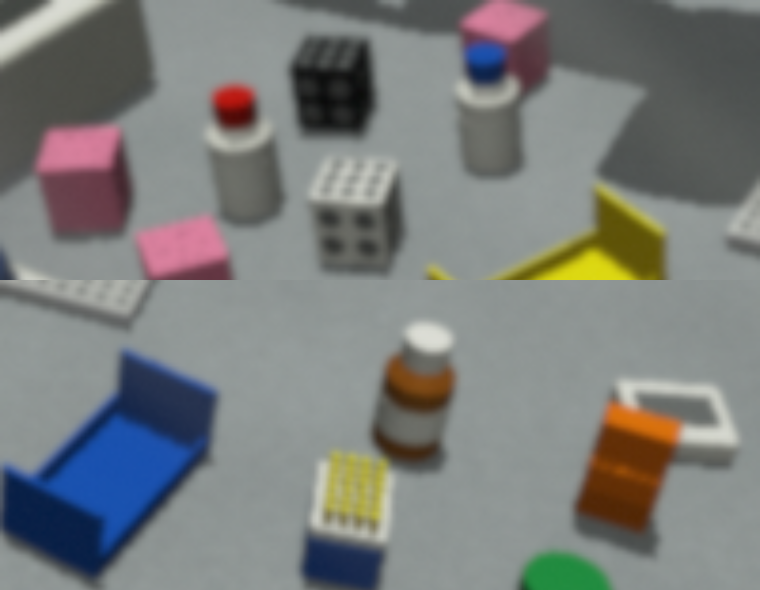

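Identified: in the crop, the white rack at (355,210) is white with grey holes and is the only white one; the three pinks and the black rack are separate. The blue cap is at (485,60) and the red at (235,100). In the lower half are the amber bottle at (415,390), the small tip box at (348,520) and the wedge at (630,465). I'll fetch the blue-capped bottle first.

```bash
python3 -m pendant '[[[1,0.05,-0.035,0,0],[1,0.1,-0.07,0,0],[1,0.14,-0.1,0,0],[1,0.18,-0.13,0,0],[1,0.22,-0.158,0,0],[1,0.26,-0.186,0,0],[1,0.3,-0.214,0,0],[1,0.336,-0.24,0,0]]]'; python3 -c "
from h import *
go(438.7,-262.5,30,18)"
```

```text
t: 1.05
eef_pos: [431.7, -271.2, 175.0]
tcp_rot: [3.141, -0.0, 0.314]
ft_force: [0.4, -0.6, -0.1]
opening: 0.999
shift [ 0.0093 -0.0062  0.145 ] turn -0.0006 now [ 431.7 -271.2  175. ] [180.  -0.  18.] t 1.1 op 1.0 F [ 0.4 -0.6 -0.1]
```

```bash
python3 -m pendant '[[[1,0,0,0.01,0],[1,0,0,0.02,0],[1,0,0,0.03,0],[1,0,0,0.04,0],[1,0,0,0.04,0],[1,0,0,0.04,0],[1,0,0,0.04,0],[1,0,0,0.04,0]]]'
python3 - <<'E'
from h import *
go(438.7,-262.5,30,18)
im,W=cloud("wrist"); cv2.imwrite("pics/w1.png",im)
m=(W[...,2]>80)&(W[...,2]<95)&(np.hypot(W[...,0]-438.7,W[...,1]+262.5)<40); print(m.sum(),rect(W[m][:,:2]))
E
```

```text
t: 1.85
eef_pos: [430.8, -273.3, 135.2]
tcp_rot: [3.141, -0.0, 0.313]
ft_force: [-0.5, 0.6, -0.2]
opening: 0.998
shift [ 0.0108 -0.0079  0.1052] turn -0.0008 now [ 430.8 -273.3  135.2] [180.  -0.  18.] t 1.9 op 1.0 F [-0.5  0.6 -0.2]
1357 [ 439.8 -263.4   29.1   28.9   18.8]
```

```bash
python3 -m pendant '[[[1,0.011,-0.007,0.01,0],[1,0.011,-0.007,0.03,0],[1,0.011,-0.007,0.055,0],[1,0.011,-0.007,0.08,0],[1,0.011,-0.007,0.1,0],[1,0.011,-0.007,0.105,0],[1,0.011,-0.007,0.105,0],[0.3,0.011,-0.007,0.105,0]]]'; python3 -m pendant '[[[0.3,0,0,0,0],[0.3,0,0,0,0],[0.3,0,0,0,0],[0.3,0,0,0,0],[0.3,0,0,-0.02,0],[0.3,0,0,-0.05,0],[0.3,0,0,-0.08,0],[0.3,0,0,-0.11,0]]]'
python3 - <<'E'
from h import *
c=np.array([575,-122.8]); u=np.array([np.cos(np.radians(-20)),np.sin(np.radians(-20))])
for k in (-39,): print(c+k*u)
go(*(c-39*u),138,-20)
E
```

```text
t: 2.7
eef_pos: [439.6, -262.8, 30.4]
tcp_rot: [3.141, -0.001, 0.314]
ft_force: [0.7, -0.4, 0.3]
opening: 0.957
t: 3.5
eef_pos: [438.9, -262.7, 141.1]
tcp_rot: [-3.142, 0.0, 0.314]
ft_force: [0.5, -0.3, -0.5]
opening: 0.322
[ 538.35198779 -109.46121441]
shift [ 0.1419 -0.1151  0.0031] turn 0.6628 now [ 438.9 -262.7  141.1] [-180.    0.   18.] t 3.5 op 0.32 F [ 0.5 -0.3 -0.5]
```

```bash
python3 -m pendant '[[[0.2,0,0,0,0],[0.2,0,0,0,0],[0.2,0,0,0,0],[0.2,0,0,0,0],[0.2,0,0,0,0],[0.2,0,0,0,0],[0.2,0,0,0,0],[0.2,0,0,0,0]]]'
python3 - <<'E'
from h import *
im,W=cloud("wrist"); im2,W2=cloud("side"); cv2.imwrite("pics/w2.png",np.hstack([cv2.resize(im,(400,300)),cv2.resize(im2[90:240,270:470],(400,300))]))
E
```

```text
t: 4.3
eef_pos: [439.0, -262.8, 139.7]
tcp_rot: [-3.141, 0.0, 0.314]
ft_force: [0.6, 0.9, -0.1]
opening: 0.198
```

View pics/w2.png

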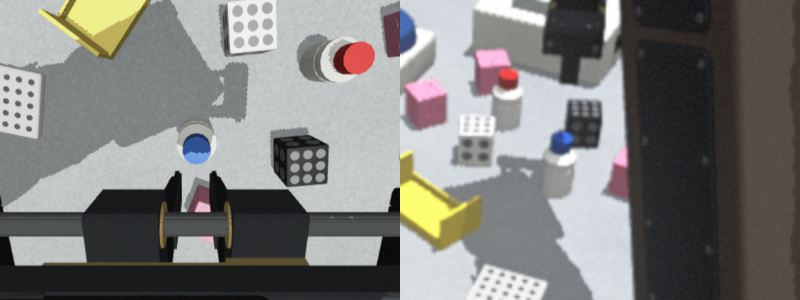

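Grasp missed: the fingers were still closing at lift-off (about 0.08 per row). The bottle still stands at wrist view (197,145), with nothing between the fingers. I'll reopen and try again.

```bash
python3 -m pendant '[[[0.8,0,0,0,0],[0.8,0,0,0,0],[0.8,0,0,0,0],[0.8,0,0,0,0],[0.8,0,0,0,0],[0.8,0,0,0,0],[0.8,0,0,0,0],[0.8,0,0,0,0]]]'
python3 - <<'E'
from h import *
im,W=cloud("wrist")
m=(W[...,2]>80)&(W[...,2]<95)&(np.hypot(W[...,0]-438.7,W[...,1]+262.5)<40);r=rect(W[m][:,:2]); print(m.sum(),r)
go(r[0],r[1],30,18)
E
```

```text
t: 5.2
eef_pos: [439.1, -262.9, 139.9]
tcp_rot: [3.141, -0.0, 0.314]
ft_force: [0.2, -0.0, 0.1]
opening: 0.782
1279 [ 440.  -263.2   29.5   28.9   41.3]
shift [0.0008 0.0006 0.1098] turn -0.0003 now [ 439.1 -262.9  139.8] [180.  -0.  18.] t 5.2 op 0.79 F [0.2 0.  0.3]
```

```bash
python3 -m pendant '[[[0.8,0.001,0.001,0.03,0],[0.8,0.001,0.001,0.06,0],[0.8,0.001,0.001,0.09,0],[0.8,0.001,0.001,0.11,0],[0.4,0.001,0.001,0.11,0],[0.4,0.001,0.001,0.11,0],[0.4,0.001,0.001,0.11,0],[0.4,0.001,0.001,0.11,0]]]'; python3 -m pendant '[[[0.4,0,0,0,0],[0.4,0,0,0,0],[0.4,0,0,0,0],[0.4,0,0,0,0],[0.4,0,0,-0.02,0],[0.4,0,0,-0.05,0],[0.4,0,0,-0.08,0],[0.4,0,0,-0.11,0]]]'
python3 - <<'E'
from h import *
go(538.4,-109.5,140,-20)
E
```

```text
t: 6.05
eef_pos: [440.8, -263.9, 30.9]
tcp_rot: [3.14, -0.001, 0.314]
ft_force: [-0.2, -0.4, 0.2]
opening: 0.512
t: 6.85
eef_pos: [440.1, -263.4, 141.0]
tcp_rot: [-3.141, 0.0, 0.314]
ft_force: [0.7, -0.3, 0.1]
opening: 0.397
shift [ 0.1409 -0.116   0.001 ] turn 0.6628 now [ 440.1 -263.4  141. ] [-180.    0.   18.] t 6.8 op 0.4 F [ 0.7 -0.3  0.1]
```

Run:
```python
from h import *
im,W=cloud("wrist"); cv2.imwrite("pics/w3.png",im)
m=(W[...,2]>40)&(W[...,2]<95)&(np.hypot(W[...,0]-438.7,W[...,1]+262.5)<60);print(rect(W[m][:,:2]),rect(W[m&(W[...,2]>80)][:,:2]))
```

```text
[ 442.2 -262.2   40.9   45.6   16.4] [ 440.  -263.3   29.5   29.    13. ]
```

View pics/w3.png

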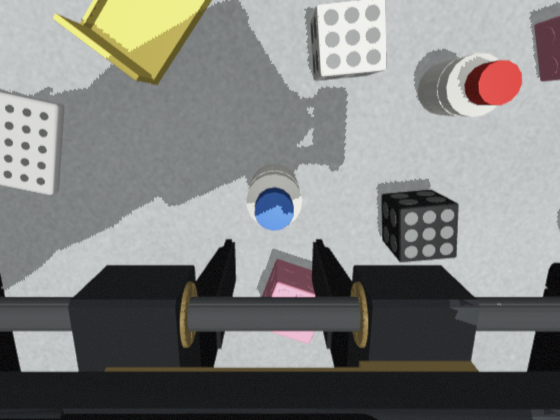

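```bash
python3 -m pendant '[[[0.8,0,0,0,0],[0.8,0,0,0,0],[0.8,0,0,0,0],[0.8,0,0,0,0],[0.8,0,0,0,0],[0.8,0,0,0.02,0],[0.8,0,0,0.06,0],[0.8,0,0,0.11,0]]]'; python3 -m pendant '[[[0.8,0,0,0,0],[0.1,0,0,0,0],[0.1,0,0,0,0],[0.1,0,0,0,0],[0.1,0,0,0,0],[0.1,0,0,0,0],[0.1,0,0,0,0],[0.1,0,0,0,0]]]';  python3 -m pendant '[[[0.1,0,0,0,0],[0.1,0,0,0,0],[0.1,0,0,0,0],[0.1,0,0,0,0],[0.1,0,0,0,0],[0.1,0,0,0,0],[0.1,0,0,0,0],[0.1,0,0,0,0]]]'
```

```text
t: 7.7
eef_pos: [441.2, -264.2, 29.7]
tcp_rot: [3.138, -0.002, 0.314]
ft_force: [1.7, -1.0, 0.3]
opening: 0.8
t: 8.5
eef_pos: [440.4, -263.5, 30.2]
tcp_rot: [3.141, -0.0, 0.314]
ft_force: [-0.6, 0.9, 5.3]
opening: 0.309
t: 9.3
eef_pos: [440.5, -263.6, 30.2]
tcp_rot: [3.141, -0.0, 0.314]
ft_force: [-0.5, 0.9, 5.8]
opening: 0.306
```

Gripped now: a 46 mm body reads as opening 0.306, so my earlier targets of 0.3 and 0.4 were too wide. I'll lift and carry it.

```bash
python3 -m pendant '[[[0.1,0,0,-0.02,0],[0.1,0,0,-0.05,0],[0.1,0,0,-0.08,0],[0.1,0,0,-0.11,0],[0.1,0.02,-0.02,-0.11,0.12],[0.1,0.05,-0.04,-0.11,0.24],[0.1,0.08,-0.06,-0.11,0.36],[0.1,0.1,-0.08,-0.11,0.48]]]'; python3 -c "
from h import *
go(538.4,-109.5,35.5,-20)"
```

```text
t: 10.1
eef_pos: [511.8, -155.2, 139.6]
tcp_rot: [-3.142, 0.0, -0.171]
ft_force: [-0.0, -1.0, -1.7]
opening: 0.308
shift [ 0.0185 -0.0496  0.1041] turn 0.178 now [ 511.8 -155.2  139.6] [-180.     0.    -9.8] t 10.1 op 0.31 F [-0.  -1.  -1.7]
```

```bash
python3 -m pendant '[[[0.1,0.01,-0.025,0,0.1],[0.1,0.018,-0.048,0,0.178],[0.1,0.018,-0.048,0,0.178],[0.1,0.018,-0.048,0,0.178],[0.1,0.018,-0.048,0,0.178],[0.1,0.018,-0.048,0,0.178],[0.1,0.018,-0.048,0,0.178],[0.1,0.018,-0.048,0,0.178]]]'
python3 - <<'E'
from h import *
im,W=cloud("wrist"); cv2.imwrite("pics/w4.png",im)
h=cv2.cvtColor(im,cv2.COLOR_BGR2HSV).astype(int)
m=(abs(h[...,0]-28)<8)&(h[...,1]>100)&(W[...,2]>48)&(W[...,2]<60); q=W[m]; print(len(q),rect(q[:,:2]))
go(538.4,-109.5,35.5,-20)
E
```

```text
t: 10.9
eef_pos: [536.3, -112.6, 139.9]
tcp_rot: [3.142, -0.0, -0.345]
ft_force: [-0.4, 0.2, -1.8]
opening: 0.312
369 [ 575.5 -123.3   71.3  140.5   70.8]
shift [ 0.0009 -0.0035  0.1044] turn 0.0045 now [ 536.3 -112.5  139.9] [180.   -0.  -19.7] t 10.9 op 0.31 F [-0.2  0.1 -0.7]
```

```bash
python3 -m pendant '[[[0.1,0.001,-0.003,0.02,0],[0.1,0.001,-0.003,0.05,0],[0.1,0.001,-0.003,0.075,0],[0.1,0.001,-0.003,0.095,0],[0.1,0.001,-0.003,0.102,0],[0.1,0.001,-0.003,0.105,0],[0.1,0.001,-0.003,0.105,0],[0.1,0.001,-0.003,0.105,0]]]';python3 -m pendant '[[[0.6,0,0,0,0],[0.6,0,0,0,0],[0.6,0,0,0,0],[0.6,0,0,0,0],[0.6,0,0,0,0],[0.6,0,0,-0.03,0],[0.6,0,0,-0.07,0],[0.6,0,0,-0.11,0]]]'
python3 - <<'E'
from h import *
go(575.5,-279.2,30,-67)
E
```

```text
t: 11.75
eef_pos: [538.9, -109.9, 35.7]
tcp_rot: [3.142, -0.002, -0.344]
ft_force: [0.3, 0.4, -1.2]
opening: 0.305
t: 12.55
eef_pos: [538.1, -109.6, 145.9]
tcp_rot: [3.141, 0.001, -0.344]
ft_force: [0.4, 0.0, 0.3]
opening: 0.597
shift [0.0926 0.147  0.1158] turn 0.8252 now [ 538.1 -109.6  145.9] [ 1.80e+02  1.00e-01 -1.97e+01] t 12.6 op 0.6 F [0.4 0.  0.3]
```

```bash
python3 -m pendant '[[[0.75,0.02,0.03,0,0.12],[0.75,0.04,0.06,0,0.26],[0.75,0.06,0.09,0,0.4],[0.75,0.08,0.12,0,0.54],[0.75,0.0926,0.147,0,0.68],[0.75,0.0926,0.147,0,0.825],[0.75,0.0926,0.147,0,0.825],[0.75,0.0926,0.147,0,0.825]]]'
python3 - <<'E'
from h import *
im,W=cloud("wrist"); h=cv2.cvtColor(im,cv2.COLOR_BGR2HSV)
m=(W[...,2]>48)&(W[...,2]<60)&(np.hypot(W[...,0]-575.5,W[...,1]+279.2)<42); r=rect(W[m][:,:2]); print(m.sum(),r)
go(r[0],r[1],28,-67)
im,W=cloud("side")
m=(W[...,2]>80)&(W[...,2]<98)&(np.hypot(W[...,0]-538.7,W[...,1]+110)<40); print("bluecap",rect(W[m][:,:2]),np.nanmax(W[m][:,2]))
E
```

```text
t: 13.35
eef_pos: [575.8, -279.0, 144.7]
tcp_rot: [3.141, 0.0, -1.165]
ft_force: [0.5, 0.7, -0.3]
opening: 0.75
3485 [ 576.1 -280.1   49.9   49.6   23.8]
shift [0.0013 0.0004 0.1169] turn 0.0047 now [ 575.9 -278.8  144.9] [180.    0.  -66.7] t 13.4 op 0.75 F [-0.1  0.1 -0.2]
bluecap [ 537.1 -108.1   25.8   32.6   28.4] 93.15157797764964
```

```bash
python3 -m pendant '[[[0.75,0.001,0,0.03,0],[0.75,0.001,0,0.06,0],[0.75,0.001,0,0.09,0],[0.75,0.001,0,0.117,0],[0.75,0.001,0,0.117,0],[0.1,0.001,0,0.117,0],[0.1,0.001,0,0.117,0],[0.1,0.001,0,0.117,0]]]';python3 -m pendant '[[[0.1,0,0,0,0],[0.1,0,0,0,0],[0.1,0,0,0,0],[0.1,0,0,0,0],[0.1,0,0,0,0],[0.1,0,0,-0.03,0],[0.1,0,0,-0.07,0],[0.1,0,0,-0.12,0]]]'
python3 - <<'E'
from h import *
c=np.array([598.6,123.3]);a=np.radians(-8); print(c+38*np.array([np.cos(a),np.sin(a)]))
go(*(c+38*np.array([np.cos(a),np.sin(a)])),148,-8)
E
```

```text
t: 14.25
eef_pos: [577.1, -280.5, 29.5]
tcp_rot: [-3.14, -0.002, -1.169]
ft_force: [0.5, -1.5, 0.1]
opening: 0.551
t: 15.05
eef_pos: [575.5, -279.8, 147.8]
tcp_rot: [3.14, 0.003, -1.169]
ft_force: [-0.6, -0.9, -0.9]
opening: 0.098
[636.23018661 118.01142216]
shift [-3.424e-01 -2.113e-01  3.000e-04] turn -1.0297 now [ 575.5 -279.8  147.8] [179.9   0.2 -67. ] t 15.1 op 0.1 F [-0.6 -0.9 -0.9]
```

Run:
```python
from h import *
im,W=cloud("wrist"); im2,W2=cloud("scene"); cv2.imwrite("pics/w5.png",np.hstack([cv2.resize(im,(400,300)),cv2.resize(im2[120:240,120:280],(400,300))]))
```

```text
(no output)
```

View pics/w5.png

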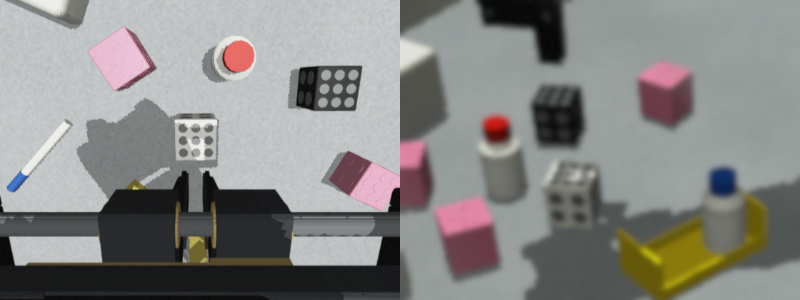

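Missed again: the rack stands untouched at wrist view (197,137), and the blue-cap bottle is fine in the yellow carrier. I'll close fully, wait longer and check before lifting.

```bash
python3 -m pendant '[[[0.75,0,0,0,0],[0.75,0,0,0,0],[0.75,0,0,0,0],[0.75,0,0,0,0],[0.75,0,0,0,0],[0.75,0,0,0,0],[0.75,0,0,0,0],[0.75,0,0,0,0]]]';python3 - <<'E'
from h import *
im,W=cloud("wrist")
m=(W[...,2]>48)&(W[...,2]<60)&(np.hypot(W[...,0]-575.5,W[...,1]+279.2)<42); r=rect(W[m][:,:2]); print(m.sum(),r)
go(r[0],r[1],28,-66.5)
E
```

```text
t: 15.95
eef_pos: [576.4, -280.2, 147.8]
tcp_rot: [3.142, -0.0, -1.169]
ft_force: [-0.4, 0.6, -0.1]
opening: 0.712
3436 [ 575.9 -279.8   50.    50.    23.6]
shift [-0.0006  0.0003  0.1198] turn -0.0086 now [ 576.4 -280.2  147.8] [180.  -0. -67.] t 16.0 op 0.73 F [ 0.3 -0.1  0.3]
```

```bash
python3 -m pendant '[[[0.75,0,0,0.03,0],[0.75,0,0,0.06,0],[0.75,0,0,0.09,0],[0.75,0,0,0.12,0],[0.75,0,0,0.12,0],[0,0,0,0.12,0],[0,0,0,0.12,0],[0,0,0,0.12,0]]]';python3 -m pendant '[[[0,0,0,0,0],[0,0,0,0,0],[0,0,0,0,0],[0,0,0,0,0],[0,0,0,0,0],[0,0,0,0,0],[0,0,0,0,0],[0,0,0,0,0]]]'
```

```text
t: 16.8
eef_pos: [577.1, -280.7, 29.5]
tcp_rot: [-3.14, -0.002, -1.169]
ft_force: [0.3, -0.1, 0.6]
opening: 0.555
t: 17.6
eef_pos: [576.4, -280.2, 27.8]
tcp_rot: [3.142, -0.0, -1.169]
ft_force: [0.1, -0.4, 0.3]
opening: 0.006
```

Run:
```python
from h import *
im,W=cloud("wrist"); im2,W2=cloud("scene"); im3,_=cloud("side"); cv2.imwrite("pics/w6.png",np.vstack([np.hstack([cv2.resize(im,(400,300)),cv2.resize(im2[120:240,120:280],(400,300))]),np.hstack([cv2.resize(im3[90:240,270:470],(400,300))]*2)]))
c=env.read_camera("wrist"); print(c["tool_from_camera"].round(2))
```

```text
[[   0.     -0.96   -0.26   73.62]
 [   1.      0.     -0.     -0.74]
 [   0.     -0.26    0.96 -210.95]
 [   0.      0.      0.      1.  ]]
```

View pics/w6.png

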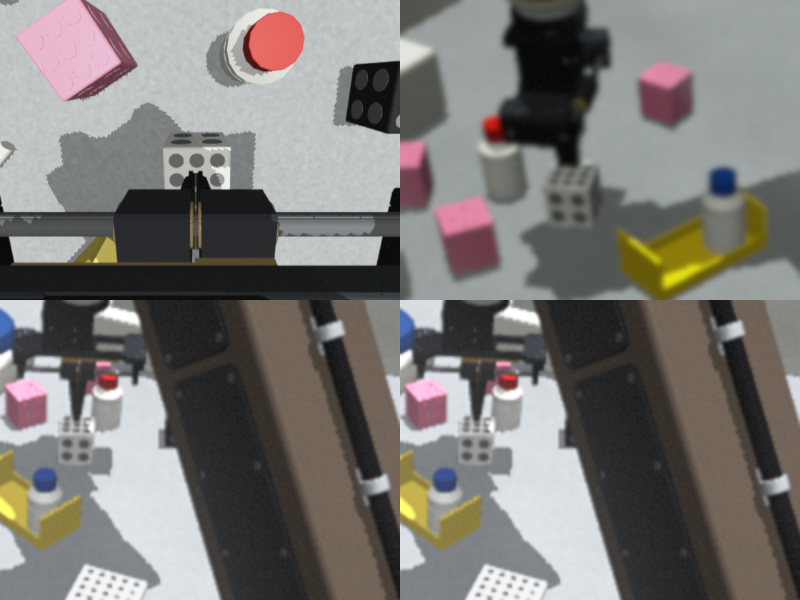

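The fingers closed just above the rack: in scene, tip at (568,165) on its top edge. So the real fingertips are higher than the reported TCP, and the bottle was held by its cap (0.306 × 95 = 29 mm). I'll measure that offset.

```bash
python3 -m pendant '[[[0,0,0,-0.05,0],[0,0,0,-0.1,0],[0,0,0,-0.12,0],[0,0,0,-0.12,0],[0,0,0,-0.12,0],[0.3,0,0,-0.12,0],[0.6,0,0,-0.12,0],[0.8,0,0,-0.12,0]]]'
python3 - <<'E'
from h import *
s=env.state(); p=s["eef_pos"]; r=R.from_euler('xyz',s["tcp_rot"])
for n in("wrist","side","scene"):
    im,W=cloud(n); T=r.inv().apply((W-p).reshape(-1,3)).reshape(W.shape)
    m=(abs(T[...,0])<40)&(abs(T[...,1])<60)&(T[...,2]>-90)&(T[...,2]<45)&(W[...,2]>75)
    q=T[m]; print(n,len(q))
    if len(q):
        for lo in range(-90,45,15):
            k=q[(q[:,2]>=lo)&(q[:,2]<lo+15)]
            if len(k): print(lo,len(k),k.min(0).round(),k.max(0).round())
print(p,s["opening"])
E
```

```text
t: 18.6
eef_pos: [576.1, -280.1, 146.7]
tcp_rot: [3.141, 0.001, -1.169]
ft_force: [0.1, -0.2, 0.1]
opening: 0.202
wrist 2011
-90 699 [-11. -17. -90.] [ 12.  16. -75.]
-75 722 [ -8. -19. -75.] [ 12.  17. -60.]
-60 475 [-11. -17. -60.] [ 12.  16. -45.]
-45 115 [ -8. -15. -45.] [ 12.  13. -39.]
side 117
-90 47 [-17. -20. -90.] [ -8.  22. -75.]
-75 38 [-16. -20. -74.] [ -9.  20. -60.]
-60 26 [-16. -20. -60.] [ -3.  18. -45.]
-45 6 [-14. -14. -43.] [  2.  16. -38.]
scene 219
-90 61 [-12. -28. -89.] [ 11.  22. -75.]
-75 73 [-13. -27. -75.] [ 12.  22. -60.]
-60 69 [-12. -26. -60.] [ 12.  17. -45.]
-45 16 [-12. -21. -45.] [ 13.  16. -41.]
[ 576.07573384 -280.09895484  146.72262382] 0.2018325107299441
```

All three cameras agree that the real fingertips end about 39 mm short of the reported TCP. I'll correct every height by that, after checking where the gripper body starts.

```bash
python3 -m pendant '[[[0.75,0,0,0,0],[0.75,0,0,0,0],[0.75,0,0,0,0],[0.75,0,0,0,0],[0.75,0,0,0,0],[0.75,0,0,0,0],[0.75,0,0,0,0],[0.75,0,0,0,0]]]'
python3 - <<'E'
from h import *
s=env.state(); p=s["eef_pos"]; r=R.from_euler('xyz',s["tcp_rot"])
for n in("wrist","side","scene"):
    im,W=cloud(n); T=r.inv().apply((W-p).reshape(-1,3)).reshape(W.shape)
    m=(abs(T[...,0])<60)&(abs(T[...,1])<110)&(T[...,2]>-190)&(T[...,2]<-30)&(W[...,2]>75)
    q=T[m]; print(n,len(q))
    for lo in range(-180,-30,10):
            k=q[(q[:,2]>=lo)&(q[:,2]<lo+10)]
            if len(k): print(lo,len(k),k.min(0).round(),k.max(0).round())
im,W=cloud("wrist")
m=(W[...,2]>48)&(W[...,2]<60)&(np.hypot(W[...,0]-575.5,W[...,1]+279.2)<42); q=rect(W[m][:,:2]); print(m.sum(),q)
go(q[0],q[1],-10,-66.5)
E
```

```text
t: 19.55
eef_pos: [576.4, -280.2, 147.8]
tcp_rot: [3.142, -0.0, -1.169]
ft_force: [-0.3, -0.6, -0.4]
opening: 0.746
wrist 73292
-170 7063 [  23.  -47. -164.] [  27.   47. -160.]
-160 19713 [  23.  -53. -160.] [  27.   54. -150.]
-150 17240 [  16.  -61. -150.] [  35.   60. -140.]
-140 18173 [   8.  -61. -140.] [  35.   73. -130.]
-130 4509 [  -0.  -76. -130.] [  35.   76. -120.]
-120 1084 [  -8.  -77. -120.] [  33.   75. -110.]
-110 747 [ -13.  -39. -110.] [   5.   37. -100.]
-100 1136 [ -13.  -48. -100.] [ 12.  46. -90.]
-90 922 [-11. -47. -90.] [ 12.  45. -80.]
-80 811 [ -3. -46. -80.] [ 12.  44. -70.]
-70 761 [ -9. -45. -70.] [ 12.  43. -60.]
-60 666 [-11. -43. -60.] [ 12.  42. -50.]
-50 466 [-11. -41. -50.] [ 12.  40. -40.]
-40 1 [  9.  35. -40.] [  9.  35. -40.]
side 1755
-180 105 [ -28.  -49. -180.] [  16.   16. -170.]
-170 258 [ -39.  -89. -170.] [  31.   88. -160.]
-160 523 [ -39.  -90. -160.] [  35.   89. -150.]
-150 221 [ -39.  -88. -150.] [  25.   87. -140.]
-140 219 [ -40.  -86. -140.] [   4.   81. -130.]
-130 125 [ -40.  -81. -130.] [  28.   82. -120.]
-120 12 [ -37.  -81
[... 527 characters left out ...]
50 171 [ -36.  -92. -150.] [  34.   90. -140.]
-140 214 [ -36.  -87. -140.] [  35.   77. -130.]
-130 175 [ -36.  -87. -130.] [  35.   82. -120.]
-120 32 [ -32.  -84. -120.] [  30.   40. -111.]
-110 5 [ -12.   36. -108.] [  -1.   42. -101.]
-100 33 [-12. -52. -99.] [ 11.  44. -91.]
-90 44 [-13. -50. -90.] [ 10.  41. -81.]
-80 49 [-12. -48. -80.] [ 11.  38. -70.]
-70 53 [-12. -48. -70.] [ 11.  43. -60.]
-60 63 [-12. -49. -60.] [ 10.  40. -50.]
-50 53 [-10. -42. -50.] [ 11.  38. -40.]
-40 1 [ -6. -39. -40.] [ -6. -39. -40.]
3439 [ 576.  -279.8   50.    50.1   23.4]
shift [-6.000e-04  1.000e-04  1.578e-01] turn -0.0086 now [ 576.3 -280.3  147.8] [180.  -0. -67.] t 19.8 op 0.75 F [ 0.1 -1.2 -0.2]
```

Body starts 76 mm above the real tip, so the whole tool is offset by about 38.5 mm. Rack grasp: reported z −10, real tip at about 28.

```bash
python3 -m pendant '[[[0.75,0,0,0.03,0],[0.75,0,0,0.07,0],[0.75,0,0,0.1,0],[0.75,0,0,0.13,0],[0.75,0,0,0.15,0],[0.75,0,0,0.157,0],[0.1,0,0,0.157,0],[0.1,0,0,0.157,0]]]';python3 -m pendant '[[[0.1,0,0,0,0],[0.1,0,0,0,0],[0.1,0,0,0,0],[0.1,0,0,0,0],[0.1,0,0,-0.02,0],[0.1,0,0,-0.06,0],[0.1,0,0,-0.1,0],[0.1,0,0,-0.15,0]]]'
python3 - <<'E'
from h import *
go(636.2,118,110,-8)
E
```

```text
t: 20.55
eef_pos: [576.9, -280.6, -8.2]
tcp_rot: [-3.141, -0.001, -1.169]
ft_force: [0.1, 0.0, 1.1]
opening: 0.636
t: 21.35
eef_pos: [575.6, -279.8, 141.6]
tcp_rot: [3.14, 0.002, -1.169]
ft_force: [0.5, -0.2, -2.0]
opening: 0.523
shift [-0.3424 -0.2113  0.0319] turn -1.0296 now [ 575.6 -279.8  141.6] [ 1.799e+02  1.000e-01 -6.700e+01] t 21.4 op 0.52 F [ 0.5 -0.2 -2. ]
```

```bash
python3 -m pendant '[[[0.1,-0.04,-0.025,0,-0.13],[0.1,-0.08,-0.05,0,-0.26],[0.1,-0.12,-0.075,0,-0.39],[0.1,-0.16,-0.1,0,-0.52],[0.1,-0.2,-0.125,0,-0.65],[0.1,-0.24,-0.15,0,-0.78],[0.1,-0.28,-0.175,0,-0.9],[0.1,-0.31,-0.193,0,-1.03]]]'
python3 - <<'E'
from h import *
go(636.2,118,140,-8)
E
```

```text
t: 22.15
eef_pos: [632.8, 83.4, 141.1]
tcp_rot: [-3.141, -0.0, -0.133]
ft_force: [0.7, -0.7, -2.2]
opening: 0.522
shift [-0.0012 -0.0348  0.0011] turn 0.0067 now [632.8  83.4 141.1] [-180.    -0.    -7.6] t 22.1 op 0.52 F [ 0.7 -0.7 -2.2]
```

```bash
python3 -m pendant '[[[0.1,0,-0.015,0,0],[0.1,0,-0.032,0,0],[0.1,0,-0.032,0,0],[0.1,0,-0.032,0,0],[0.1,0,-0.032,0,0],[0.1,0,-0.032,0,0],[0.1,0,-0.032,0,0],[0.1,0,-0.032,0,0]]]'
python3 - <<'E'
from h import *
im,W=cloud("wrist"); cv2.imwrite("pics/w7.png",im)
h=cv2.cvtColor(im,cv2.COLOR_BGR2HSV).astype(int)
m=(abs(h[...,0]-112)<14)&(h[...,1]>110)&(W[...,2]>48)&(W[...,2]<60); q=W[m]; r=rect(q[:,:2]); print(len(q),r)
T=(abs(W[...,2]-146)<50)
a=np.radians(r[4]-90); c=r[:2]; u=np.array([np.cos(a),np.sin(a)])
print(c+39*u); go(*(c+39*u),-4,r[4]-90)
for n in("scene","side"):
    im,W=cloud(n); h=cv2.cvtColor(im,cv2.COLOR_BGR2HSV)
    m=(np.hypot(W[...,0]-636,W[...,1]-118)<45)&(W[...,2]>130)&(W[...,2]<215)&(h[...,2]>130)&(h[...,1]<60); q=W[m]; print(n,len(q),rect(q[:,:2]) if len(q)>5 else 0, np.nanmin(q[:,2]),np.nanmax(q[:,2]))
E
```

```text
t: 22.95
eef_pos: [637.3, 111.8, 140.8]
tcp_rot: [3.141, -0.0, -0.14]
ft_force: [0.2, -0.2, -1.3]
opening: 0.526
1214 [733.9 149.7 205.2  95.7  48.7]
[763.19930121 123.95993495]
shift [ 0.123  -0.0295  0.1449] turn 0.5811 now [637.3 111.9 140.9] [180.  -0.  -8.] t 23.0 op 0.52 F [ 0.3 -0.7 -1.3]
scene 123 [640.5 114.8  58.6  52.9  79.3] 148.64589045578796 214.89949672998148
side 481 [635.2 112.   56.6  51.5  83.2] 146.86193801676365 213.55815403826603
```

View pics/w7.png

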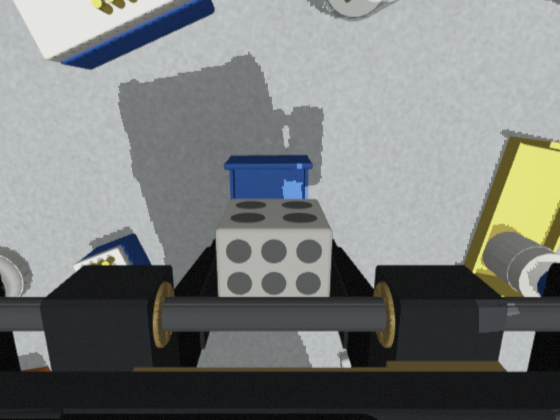

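The view shows the rack held square over the carrier. Its far plate is at (268,160), and the large tip box at top left polluted the mask. I'll restrict the mask to the far plate.

Run:
```python
from h import *
im,W=cloud("wrist")
h=cv2.cvtColor(im,cv2.COLOR_BGR2HSV).astype(int)
m=(abs(h[...,0]-112)<14)&(h[...,1]>110)&(W[...,2]>49)&(W[...,2]<60)&(np.hypot(W[...,0]-598,W[...,1]-123)<105); q=W[m]; r=rect(q[:,:2]); print(len(q),r,q[:,2].mean())
for yaw in(-8,):
    a=np.radians(yaw);u=np.array([np.cos(a),np.sin(a)]);n=np.array([-u[1],u[0]])
    d=q[:,:2]-[598.6,123.3]; print("along",np.percentile(d@u,[2,50,98]),"across",np.percentile(d@n,[1,99]))
go(598.6+38*np.cos(a),123.3+38*np.sin(a),-4,-8)
```

```text
619 [665.5 113.3  71.4   5.4  82.5] 54.58047642000835
along [65.25528227 67.97315453 70.39307264] across [-35.41129386  34.16382141]
shift [-0.0018 -0.0056  0.1448] turn 0.0003 now [637.3 112.2 140.8] [180.  -0.  -8.] t 23.1 op 0.52 F [ 0.4  0.  -1.4]
```

```bash
python3 -m pendant '[[[0.1,-0.001,-0.0055,0.02,0],[0.1,-0.001,-0.0055,0.06,0],[0.1,-0.001,-0.0055,0.09,0],[0.1,-0.001,-0.0055,0.115,0],[0.1,-0.001,-0.0055,0.13,0],[0.1,-0.001,-0.0055,0.14,0],[0.1,-0.001,-0.0055,0.145,0],[0.1,-0.001,-0.0055,0.1455,0]]]';python3 -m pendant '[[[0.1,0,0,0,0],[0.1,0,0,0,0],[0.68,0,0,0,0],[0.68,0,0,0,0],[0.68,0,0,0,0],[0.68,0,0,0,0],[0.68,0,0,-0.03,0],[0.68,0,0,-0.07,0]]]'; python3 -m pendant '[[[0.75,0,0,-0.03,0],[0.75,0,0,-0.05,0],[0.75,0,0,-0.07,0],[0.75,0,0,-0.07,0],[0.75,0,0,-0.07,0],[0.75,0,0,-0.07,0],[0.75,0,0,-0.07,0],[0.75,0,0,-0.07,0]]]'
python3 - <<'E'
from h import *
im,W=cloud("wrist")
m=(W[...,2]>52)&(W[...,2]<66)&(np.hypot(W[...,0]-636,W[...,1]-118)<42); h=cv2.cvtColor(im,cv2.COLOR_BGR2HSV); m&=h[...,1]<80
print(m.sum(),rect(W[m][:,:2]),W[m][:,2].mean())
go(455.7,275.7,140,-8)
E
```

```text
t: 23.95
eef_pos: [637.6, 117.8, -3.9]
tcp_rot: [-3.141, -0.001, -0.139]
ft_force: [-0.0, -0.3, -0.8]
opening: 0.527
t: 24.75
eef_pos: [635.9, 117.7, 64.3]
tcp_rot: [3.141, 0.004, -0.139]
ft_force: [1.2, -0.3, 0.4]
opening: 0.68
t: 25.55
eef_pos: [636.8, 117.8, 134.4]
tcp_rot: [3.141, 0.001, -0.139]
ft_force: [0.8, 0.2, -0.3]
opening: 0.754
3806 [638.1 118.4  50.   50.8  82. ] 60.06767750979172
shift [-0.2013 -0.1313 -0.0052] turn 0.0004 now [636.9 117.8 134.6] [ 1.8e+02  1.0e-01 -8.0e+00] t 25.6 op 0.75 F [-0.   0.7 -0.7]
```

```bash
python3 -m pendant '[[[0.75,-0.04,-0.026,0,0],[0.75,-0.08,-0.052,0,0],[0.75,-0.12,-0.078,0,0],[0.75,-0.16,-0.105,0,0],[0.75,-0.2,-0.131,0,0],[0.75,-0.201,-0.131,0,0],[0.75,-0.201,-0.131,0,0],[0.75,-0.201,-0.131,0,0]]]'
python3 - <<'E'
from h import *
im,W=cloud("wrist")
m=(W[...,2]>80)&(W[...,2]<95)&(np.hypot(W[...,0]-455.7,W[...,1]-275.7)<40);r=rect(W[m][:,:2]); print(m.sum(),r)
go(r[0],r[1],-9,-8)
E
```

```text
t: 26.4
eef_pos: [457.0, 275.1, 135.3]
tcp_rot: [-3.142, -0.0, -0.14]
ft_force: [0.3, -0.9, -0.8]
opening: 0.749
1325 [456.3 276.1  29.3  29.1  26.7]
shift [-0.001  -0.0012  0.1442] turn -0.0007 now [457.1 274.8 135.2] [180.  -0.  -8.] t 26.4 op 0.75 F [ 0.  -1.5 -0.6]
```

```bash
python3 -m pendant '[[[0.75,-0.001,-0.001,0.03,0],[0.75,-0.001,-0.001,0.07,0],[0.75,-0.001,-0.001,0.1,0],[0.75,-0.001,-0.001,0.125,0],[0.75,-0.001,-0.001,0.138,0],[0.75,-0.001,-0.001,0.144,0],[0.1,-0.001,-0.001,0.144,0],[0.1,-0.001,-0.001,0.144,0]]]';python3 -m pendant '[[[0.1,0,0,0,0],[0.1,0,0,0,0],[0.1,0,0,0,0],[0.1,0,0,0,0],[0.1,0,0,-0.02,0],[0.1,0,0,-0.06,0],[0.1,0,0,-0.1,0],[0.1,0,0,-0.14,0]]]'
python3 - <<'E'
from h import *
go(557.6,128.6,130,-8)
E
```

```text
t: 27.25
eef_pos: [456.0, 276.6, -7.8]
tcp_rot: [-3.141, -0.001, -0.139]
ft_force: [0.5, -0.2, 0.5]
opening: 0.633
t: 28.05
eef_pos: [454.9, 276.5, 133.0]
tcp_rot: [3.141, 0.0, -0.139]
ft_force: [0.6, 0.6, -1.6]
opening: 0.478
shift [0.1222 0.1322 0.003 ] turn 0.0005 now [454.9 276.5 133. ] [180.   0.  -8.] t 28.1 op 0.48 F [ 0.6  0.6 -1.6]
```

```bash
python3 -m pendant '[[[0.1,0.03,0.033,0,0],[0.1,0.06,0.066,0,0],[0.1,0.09,0.099,0,0],[0.1,0.115,0.125,0,0],[0.1,0.121,0.132,0,0],[0.1,0.121,0.132,0,0],[0.1,0.121,0.132,0,0],[0.1,0.121,0.132,0,0]]]'
python3 - <<'E'
from h import *
go(557.6,128.6,-4.5,-8)
im,W=cloud("wrist"); im2,W2=cloud("scene"); im3,_=cloud("side"); cv2.imwrite("pics/w8.png",np.hstack([cv2.resize(im,(400,300)),cv2.resize(im3[150:300,130:330],(400,300))]))
E
```

```text
t: 28.85
eef_pos: [556.1, 130.2, 131.4]
tcp_rot: [3.142, 0.0, -0.138]
ft_force: [-0.7, 0.3, -1.4]
opening: 0.479
shift [0.0018 0.0014 0.1359] turn 0.0018 now [556.1 130.2 131.4] [180.    0.   -7.9] t 28.9 op 0.48 F [-0.7  0.3 -1.4]
```

View pics/w8.png

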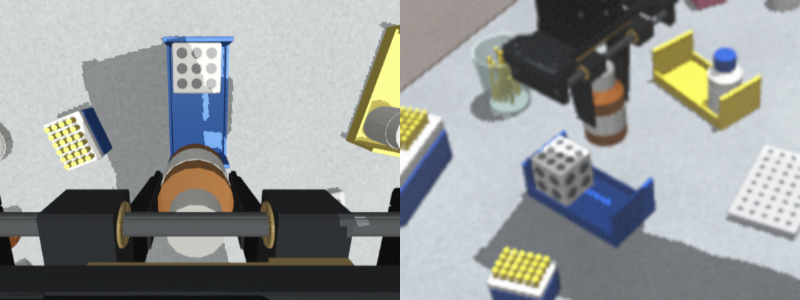

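The rack is in flush at the far end (197,68), and the amber bottle hangs upright over the near end. Lowering it.

```bash
python3 -m pendant '[[[0.1,0.002,0.001,0.02,0],[0.1,0.002,0.001,0.06,0],[0.1,0.002,0.001,0.09,0],[0.1,0.002,0.001,0.11,0],[0.1,0.002,0.001,0.125,0],[0.1,0.002,0.001,0.132,0],[0.1,0.002,0.001,0.1355,0],[0.1,0.002,0.001,0.136,0]]]';python3 -m pendant '[[[0.1,0,0,0,0],[0.1,0,0,0,0],[0.68,0,0,0,0],[0.68,0,0,0,0],[0.68,0,0,0,0],[0.68,0,0,0,0],[0.68,0,0,-0.03,0],[0.68,0,0,-0.07,0]]]'; python3 -m pendant '[[[0.75,0,0,-0.03,0],[0.75,0,0,-0.05,0],[0.75,0,0,-0.07,0],[0.75,0,0,-0.07,0],[0.75,0,0,-0.07,0],[0.75,0,0,-0.07,0],[0.75,0,0,-0.07,0],[0.75,0,0,-0.07,0]]]'
python3 - <<'E'
from h import *
im,W=cloud("wrist")
m=(W[...,2]>84)&(W[...,2]<99)&(np.hypot(W[...,0]-557,W[...,1]-128)<40)
print(m.sum(),rect(W[m][:,:2]),W[m][:,2].mean())
go(576.5,270.8,140,13)
E
```

```text
t: 29.8
eef_pos: [558.8, 128.1, -3.8]
tcp_rot: [-3.141, -0.001, -0.139]
ft_force: [-2.7, 0.0, 5.3]
opening: 0.472
t: 30.6
eef_pos: [557.6, 127.6, 64.5]
tcp_rot: [3.14, 0.004, -0.139]
ft_force: [0.8, 1.1, 0.2]
opening: 0.68
t: 31.4
eef_pos: [558.4, 127.7, 134.5]
tcp_rot: [3.141, 0.001, -0.139]
ft_force: [-0.4, 0.5, -0.3]
opening: 0.748
1368 [559.8 128.7  28.9  29.   84.6] 92.78865249522606
shift [-0.002  -0.1441 -0.0054] turn -0.3661 now [558.5 127.8 134.7] [ 1.8e+02  1.0e-01 -8.0e+00] t 31.4 op 0.75 F [ 0.9 -0.   0.5]
```

```bash
python3 -m pendant '[[[0.75,0,-0.04,0,-0.12],[0.75,-0.001,-0.08,0,-0.24],[0.75,-0.002,-0.12,0,-0.36],[0.75,-0.002,-0.144,0,-0.366],[0.75,-0.002,-0.144,0,-0.366],[0.75,-0.002,-0.144,0,-0.366],[0.75,-0.002,-0.144,0,-0.366],[0.75,-0.002,-0.144,0,-0.366]]]'
python3 - <<'E'
from h import *
im,W=cloud("wrist")
m=(W[...,2]>35)&(W[...,2]<65)&(np.hypot(W[...,0]-577,W[...,1]-271)<48);r=rect(W[m][:,:2]); print(m.sum(),r)
go(r[0],r[1],-14,13)
E
```

```text
t: 32.25
eef_pos: [576.8, 269.6, 135.4]
tcp_rot: [3.141, 0.0, 0.225]
ft_force: [0.1, 0.2, 0.1]
opening: 0.747
3875 [576.6 271.2  60.4  46.   13.3]
shift [ 1.000e-04 -1.600e-03  1.494e-01] turn -0.0014 now [576.8 269.7 135.4] [180.    0.   12.9] t 32.3 op 0.75 F [ 0.6 -0.  -0.4]
```

```bash
python3 -m pendant '[[[0.75,0,-0.0015,0.03,0],[0.75,0,-0.0015,0.07,0],[0.75,0,-0.0015,0.1,0],[0.75,0,-0.0015,0.125,0],[0.75,0,-0.0015,0.14,0],[0.75,0,-0.0015,0.149,0],[0.1,0,-0.0015,0.149,0],[0.1,0,-0.0015,0.149,0]]]';python3 -m pendant '[[[0.1,0,0,0,0],[0.1,0,0,0,0],[0.1,0,0,0,0],[0.1,0,0,0,0],[0.1,0,0,-0.02,0],[0.1,0,0,-0.06,0],[0.1,0,0,-0.1,0],[0.1,0,0,-0.15,0]]]'
python3 - <<'E'
from h import *
a=np.radians(-20);u=np.array([np.cos(a),np.sin(a)]); t=np.array([575.3,-123])+32*u; print(t)
go(*t,130,-20)
E
```

```text
t: 33.1
eef_pos: [576.9, 272.2, -12.8]
tcp_rot: [-3.142, -0.001, 0.227]
ft_force: [0.4, -0.3, 0.3]
opening: 0.634
t: 33.9
eef_pos: [575.4, 271.8, 136.9]
tcp_rot: [3.141, 0.002, 0.227]
ft_force: [1.0, 0.4, -1.7]
opening: 0.484
[ 605.37016387 -133.94464459]
shift [-0.0621  0.4021  0.0072] turn 0.5759 now [575.4 271.8 136.9] [1.8e+02 1.0e-01 1.3e+01] t 33.9 op 0.48 F [ 1.   0.4 -1.7]
```

```bash
python3 -m pendant '[[[0.1,-0.007,0.048,0,0.08],[0.1,-0.015,0.096,0,0.16],[0.1,-0.022,0.144,0,0.24],[0.1,-0.03,0.192,0,0.32],[0.1,-0.037,0.24,0,0.4],[0.1,-0.045,0.288,0,0.48],[0.1,-0.052,0.336,0,0.56],[0.1,-0.06,0.38,0,0.576]]]'; python3 -m pendant '[[[0.1,0,0,0,0],[0.1,0,0,0,0],[0.1,0,0,0,0],[0.1,0,0,0,0],[0.1,0,0,0,0],[0.1,0,0,0,0],[0.1,0,0,0,0],[0.1,0,0,0,0]]]'
python3 - <<'E'
from h import *
go(605.4,-133.9,-9,-20)
im,W=cloud("wrist"); h=cv2.cvtColor(im,cv2.COLOR_BGR2HSV).astype(int)
m=(abs(h[...,0]-28)<8)&(h[...,1]>100)&(W[...,2]>48)&(W[...,2]<60); q=W[m]
if len(q)>5: r=rect(q[:,:2]); print(len(q),r)
E
```

```text
t: 34.7
eef_pos: [603.2, -113.8, 136.5]
tcp_rot: [3.142, -0.0, -0.352]
ft_force: [-0.1, 0.7, -0.7]
opening: 0.476
t: 35.5
eef_pos: [603.3, -111.4, 136.3]
tcp_rot: [3.141, -0.0, -0.349]
ft_force: [1.3, -0.8, -0.9]
opening: 0.48
shift [0.0096 0.0204 0.1453] turn 0.0002 now [ 603.3 -111.4  136.3] [180.  -0. -20.] t 35.5 op 0.48 F [ 1.3 -0.8 -0.9]
881 [709.  -70.4 267.   31.6  47.8]
```

```bash
python3 -m pendant '[[[0.1,0.0095,0.0205,0,0],[0.1,0.0095,0.0205,0.02,0],[0.1,0.0095,0.0205,0.06,0],[0.1,0.0095,0.0205,0.09,0],[0.1,0.0095,0.0205,0.115,0],[0.1,0.0095,0.0205,0.132,0],[0.1,0.0095,0.0205,0.142,0],[0.1,0.0095,0.0205,0.1455,0]]]';python3 -m pendant '[[[0.1,0,0,0,0],[0.1,0,0,0,0],[0.68,0,0,0,0],[0.68,0,0,0,0],[0.68,0,0,0,0],[0.68,0,0,0,0],[0.68,0,0,-0.03,0],[0.68,0,0,-0.07,0]]]'; python3 -m pendant '[[[0.75,0,0,-0.03,0],[0.75,0,0,-0.06,0],[0.75,0,0,-0.09,0],[0.75,0,0,-0.09,0],[0.75,0,0,-0.09,0],[0.75,0,0,-0.09,0],[0.75,0,0,-0.09,0],[0.75,0,0,-0.09,0]]]'
python3 - <<'E'
from h import *
im,W=cloud("wrist")
m=(W[...,2]>42)&(W[...,2]<70)&(np.hypot(W[...,0]-605,W[...,1]+134)<34); h=cv2.cvtColor(im,cv2.COLOR_BGR2HSV)
k=m&(W[...,2]>55);print(k.sum(),rect(W[k][:,:2]),W[k][:,2].mean())
go(463,411.5,150,2)
E
```

```text
t: 36.35
eef_pos: [604.8, -134.1, -8.8]
tcp_rot: [3.141, 0.001, -0.349]
ft_force: [-14.8, 4.7, 36.4]
opening: 0.483
t: 37.15
eef_pos: [604.1, -133.8, 59.9]
tcp_rot: [3.141, 0.004, -0.349]
ft_force: [0.5, 0.0, 1.0]
opening: 0.678
t: 37.95
eef_pos: [604.9, -134.0, 149.9]
tcp_rot: [3.141, 0.002, -0.349]
ft_force: [-0.4, 0.5, 0.5]
opening: 0.75
1457 [ 605.2 -133.1   33.1   51.7   70.4] 62.040957385913394
shift [-3.201e-01 -4.641e-01  4.000e-04] turn -0.3841 now [ 605.  -134.1  150. ] [ 1.8e+02  1.0e-01 -2.0e+01] t 38.0 op 0.75 F [ 0.4 -1.4  0.3]
```

```bash
python3 -m pendant '[[[0.75,-0.028,-0.04,0,-0.06],[0.75,-0.056,-0.08,0,-0.12],[0.75,-0.084,-0.12,0,-0.18],[0.75,-0.112,-0.16,0,-0.24],[0.75,-0.14,-0.2,0,-0.3],[0.75,-0.168,-0.24,0,-0.36],[0.75,-0.196,-0.28,0,-0.384],[0.75,-0.22,-0.32,0,-0.384]]]'; python3 -c "
from h import *
go(463,411.5,150,2)"
```

```text
t: 38.8
eef_pos: [506.9, 243.7, 150.7]
tcp_rot: [3.141, 0.0, 0.036]
ft_force: [0.9, -0.6, -0.0]
opening: 0.752
shift [-0.0379 -0.1693  0.0006] turn 0.0009 now [506.9 243.7 150.7] [180.    0.    2.1] t 38.8 op 0.75 F [ 0.9 -0.6 -0. ]
```

```bash
python3 -m pendant '[[[0.75,-0.01,-0.04,0,0],[0.75,-0.02,-0.08,0,0],[0.75,-0.03,-0.12,0,0],[0.75,-0.036,-0.155,0,0],[0.75,-0.037,-0.165,0,0],[0.75,-0.037,-0.165,0,0],[0.75,-0.037,-0.165,0,0],[0.75,-0.037,-0.165,0,0]]]'
python3 - <<'E'
from h import *
im,W=cloud("wrist")
m=(W[...,2]>76)&(W[...,2]<90)&(np.hypot(W[...,0]-463,W[...,1]-411.5)<40);r=rect(W[m][:,:2]); print(m.sum(),r)
go(r[0],r[1],2,2)
E
```

```text
t: 39.6
eef_pos: [465.8, 404.1, 150.8]
tcp_rot: [3.141, 0.0, 0.033]
ft_force: [1.1, -0.9, 0.3]
opening: 0.751
1584 [463.2 411.8  22.6  43.6   2.3]
shift [-0.0023 -0.0077  0.1488] turn -0.0017 now [465.8 404.2 150.8] [180.    0.    1.9] t 39.6 op 0.75 F [-0.3  0.4 -0.7]
```

```bash
python3 -m pendant '[[[0.75,-0.002,-0.0077,0.03,0],[0.75,-0.002,-0.0077,0.07,0],[0.75,-0.002,-0.0077,0.1,0],[0.75,-0.002,-0.0077,0.125,0],[0.75,-0.002,-0.0077,0.14,0],[0.75,-0.002,-0.0077,0.149,0],[0.1,-0.002,-0.0077,0.149,0],[0.1,-0.002,-0.0077,0.149,0]]]';python3 -m pendant '[[[0.1,0,0,0,0],[0.1,0,0,0,0],[0.1,0,0,0,0],[0.1,0,0,0,0],[0.1,0,0,-0.02,0],[0.1,0,0,-0.06,0],[0.1,0,0,-0.1,0],[0.1,0,0,-0.15,0]]]'
python3 - <<'E'
from h import *
go(598.0,123.5,152,-7.8)
E
```

```text
t: 40.45
eef_pos: [463.6, 413.2, 2.7]
tcp_rot: [-3.141, -0.001, 0.035]
ft_force: [0.5, 0.1, -0.4]
opening: 0.635
t: 41.25
eef_pos: [462.3, 412.6, 152.3]
tcp_rot: [3.14, 0.002, 0.035]
ft_force: [1.0, 0.0, -0.5]
opening: 0.462
shift [0.1256 0.2936 0.0005] turn 0.171 now [462.3 412.6 152.3] [1.799e+02 1.000e-01 2.000e+00] t 41.2 op 0.46 F [ 1.   0.  -0.5]
```

```bash
python3 -m pendant '[[[0.1,0.018,0.042,0,0.06],[0.1,0.036,0.084,0,0.12],[0.1,0.054,0.126,0,0.17],[0.1,0.072,0.168,0,0.17],[0.1,0.09,0.21,0,0.17],[0.1,0.108,0.252,0,0.17],[0.1,0.12,0.28,0,0.17],[0.1,0.1245,0.2925,0,0.17]]]'; python3 -m pendant '[[[0.1,0,0,0,0],[0.1,0,0,0,0],[0.1,0,0,0,0],[0.1,0,0,0,0],[0.1,0,0,0,0],[0.1,0,0,0,0],[0.1,0,0,0,0],[0.1,0,0,0,0]]]'
python3 - <<'E'
from h import *
go(598.0,123.5,5,-7.8)
im,W=cloud("wrist"); im3,W3=cloud("side"); cv2.imwrite("pics/w9.png",np.hstack([cv2.resize(im,(400,300)),cv2.resize(im3[150:300,130:330],(400,300))]))
for I,X in((im,W),(im3,W3)):
    h=cv2.cvtColor(I,cv2.COLOR_BGR2HSV)
    m=(h[...,0]<14)&(h[...,1]>150)&(X[...,2]>130)&(np.hypot(X[...,0]-598,X[...,1]-123)<40)
    if m.sum()>5: print(m.sum(),rect(X[m][:,:2]),np.nanpercentile(X[m][:,2],[1,99]))
E
```

```text
t: 42.05
eef_pos: [598.5, 122.6, 151.8]
tcp_rot: [3.141, -0.0, -0.138]
ft_force: [-0.4, -0.0, -0.6]
opening: 0.465
t: 42.85
eef_pos: [597.6, 125.1, 151.8]
tcp_rot: [3.141, -0.0, -0.135]
ft_force: [-0.4, 0.5, -0.4]
opening: 0.46
shift [0.0006 0.0016 0.1468] turn 0.001 now [597.6 125.1 151.8] [180.   -0.   -7.7] t 42.9 op 0.46 F [-0.4  0.5 -0.4]
7319 [607.1 124.5  45.9  15.4  82.2] [184.48623912 233.21613017]
265 [592.3 126.3  47.7  29.6  81.6] [158.45253278 232.49262398]
```

View pics/w9.png

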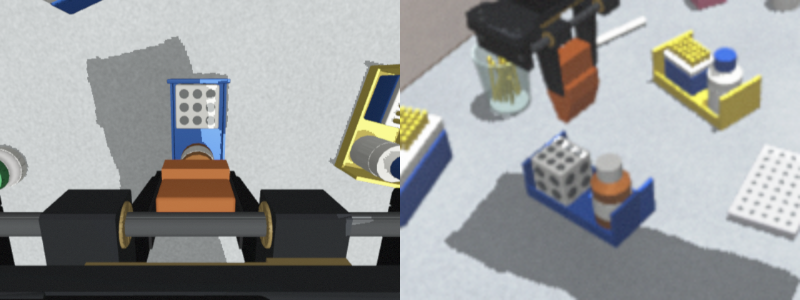

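The wedge hangs upright above the gap between rack (197,105) and amber bottle; the tip box and blue-cap bottle stand upright in the yellow carrier (710,70). Lower and press.

```bash
python3 -m pendant '[[[0.1,0.0005,0.0015,0.03,0],[0.1,0.0005,0.0015,0.06,0],[0.1,0.0005,0.0015,0.085,0],[0.1,0.0005,0.0015,0.1,0],[0.1,0.0005,0.0015,0.108,0],[0.1,0.0005,0.0015,0.112,0],[0.1,0.0005,0.0015,0.115,0],[0.1,0.0005,0.0015,0.118,0]]]'; python3 -m pendant '[[[0.1,0,0,0.004,0],[0.1,0,0,0.008,0],[0.1,0,0,0.012,0],[0.1,0,0,0.016,0],[0.1,0,0,0.02,0],[0.1,0,0,0.023,0],[0.1,0,0,0.026,0],[0.1,0,0,0.028,0]]]'; python3 -c "
from h import *
go(598.0,123.5,5,-7.8)"
```

```text
t: 43.75
eef_pos: [598.3, 123.6, 34.4]
tcp_rot: [-3.141, -0.001, -0.135]
ft_force: [-0.5, -0.2, 0.5]
opening: 0.461
t: 44.55
eef_pos: [597.2, 123.5, 6.6]
tcp_rot: [3.141, 0.001, -0.135]
ft_force: [-14.5, -2.0, 32.8]
opening: 0.459
shift [ 0.0008 -0.0001  0.0016] turn 0.0013 now [597.2 123.5   6.6] [ 1.8e+02  1.0e-01 -7.7e+00] t 44.5 op 0.46 F [-14.5  -2.   32.8]
```

```bash
python3 -m pendant '[[[0.1,0,0,0,0],[0.1,0,0,0,0],[0.1,0,0,0.001,0],[0.1,0,0,0.001,0],[0.1,0,0,0.001,0],[0.1,0,0,0.001,0],[0.1,0,0,0.001,0],[0.1,0,0,0.001,0]]]'
python3 - <<'E'
from h import *
im3,W3=cloud("side"); cv2.imwrite("pics/w10.png",cv2.resize(im3[180:300,150:310],(800,600)))
for n in("side","scene"):
    I,X=cloud(n); h=cv2.cvtColor(I,cv2.COLOR_BGR2HSV)
    m=(h[...,0]<14)&(h[...,1]>150)&(np.hypot(X[...,0]-598,X[...,1]-123)<32)&(X[...,2]>40)
    if m.sum()>5: print(m.sum(),rect(X[m][:,:2]),np.nanpercentile(X[m][:,2],[1,90,99]))
E
```

```text
t: 45.35
eef_pos: [597.3, 123.5, 6.6]
tcp_rot: [3.141, 0.0, -0.135]
ft_force: [-12.5, -0.2, 22.1]
opening: 0.465
202 [586.4 125.8  29.6  49.3   1.5] [43.42573622 86.21477377 87.4009365 ]
293 [598.4 124.4  52.3  25.7  82.9] [49.47463118 87.01896568 91.45172083]
```

View pics/w10.png

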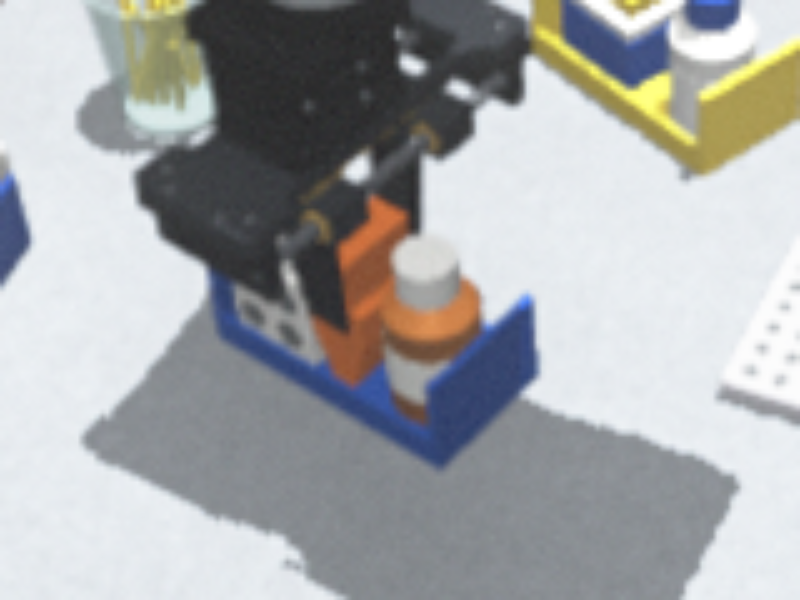

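The wedge is upright in the gap with top at about 86–87 mm (86 means seated) and 22 N of press. Releasing, then checking.

```bash
python3 -m pendant '[[[0.68,0,0,0,0],[0.68,0,0,0,0],[0.68,0,0,0,0],[0.68,0,0,0,0],[0.68,0,0,0,0],[0.68,0,0,-0.02,0],[0.68,0,0,-0.06,0],[0.68,0,0,-0.1,0]]]'; python3 -m pendant '[[[0.68,0,0,-0.02,0],[0.68,0,0,-0.04,0],[0.68,0,0,-0.05,0],[0.68,0,0,-0.05,0],[0.68,0,0,-0.05,0],[0.68,0,0,-0.05,0],[0.68,0,0,-0.05,0],[0.68,0,0,-0.05,0]]]'
python3 - <<'E'
from h import *
from scipy.linalg import lstsq
for n in("wrist","side","scene"):
    I,X=cloud(n); h=cv2.cvtColor(I,cv2.COLOR_BGR2HSV)
    m=(h[...,0]<14)&(h[...,1]>150)&(np.hypot(X[...,0]-598,X[...,1]-123)<27)&(X[...,2]>80)&(X[...,2]<95); q=X[m]
    if len(q)>9: s=lstsq(np.c_[q[:,:2]-q[:,:2].mean(0),np.ones(len(q))],q[:,2])[0]; print(n,len(q),rect(q[:,:2]),"slopes,z",s.round(3))
    m=(np.hypot(X[...,0]-559,X[...,1]-128.7)<18)&(X[...,2]>86)&(X[...,2]<99); q=X[m]; print("amber",rect(q[:,:2]),np.median(q[:,2]))
    m=(np.hypot(X[...,0]-639,X[...,1]-118)<36)&(X[...,2]>54)&(X[...,2]<66)&(h[...,1]<80); q=X[m]; print("rack",rect(q[:,:2]),np.median(q[:,2]))
    m=(np.hypot(X[...,0]-538,X[...,1]+110)<20)&(X[...,2]>86)&(X[...,2]<99); q=X[m]; print("bluecap",len(q),rect(q[:,:2]) if len(q)>5 else 0)
    if n=="wrist": cv2.imwrite("pics/w11.png",I)
print("state");go(598,123.5,160,-8)
E
```

```text
t: 46.3
eef_pos: [597.5, 123.4, 105.3]
tcp_rot: [3.141, 0.002, -0.135]
ft_force: [0.3, -0.1, 1.2]
opening: 0.681
t: 47.1
eef_pos: [597.7, 123.5, 154.1]
tcp_rot: [3.141, 0.001, -0.135]
ft_force: [0.2, -0.3, 0.0]
opening: 0.681
wrist 1507 [597.1 124.5  42.3  22.   82.5] slopes,z [-7.1000e-02  7.0000e-03  8.6787e+01]
amber [557.6 128.7  29.   29.5  40.5] 93.00453082616309
rack [637.2 118.5  50.   52.7  82.3] 60.205124853346945
bluecap 138 [539.1 -95.6   5.1  21.6  88.1]
side 114 [594.6 126.8  41.5  19.3  81.8] slopes,z [-1.7000e-02 -0.0000e+00  8.5445e+01]
amber [556.9 129.6  28.2  29.1  54.4] 90.9662268574427
rack [638.4 118.6  51.9  49.2  83.8] 58.29074705940489
bluecap 79 [ 536.8 -107.5   25.8   32.    28.4]
scene 137 [598.3 125.1  42.6  25.5  83.4] slopes,z [-7.1000e-02 -1.7000e-02  8.5261e+01]
amber [558.6 128.8  27.9  30.4  84.2] 91.70620255060999
rack [639.9 118.2  50.5  50.6  79.9] 59.11153769981479
bluecap 78 [ 540.5 -108.8   30.1   26.9   58.5]
state
shift [ 0.0001 -0.     -0.0054] turn 0.0044 now [597.9 123.5 154.6] [180.    0.   -7.7] t 47.2 op 0.68 F [-0.8  0.3  0.1]
```

View pics/w11.png

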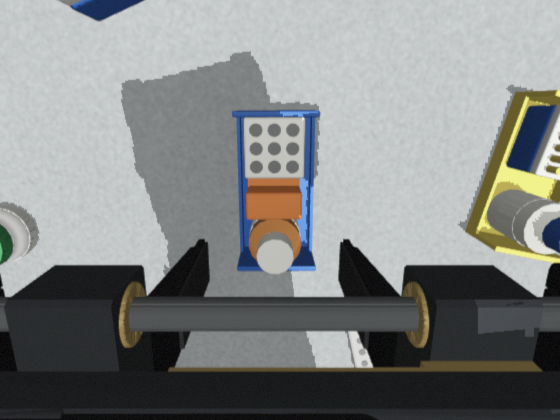

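The row is complete in blue: rack (274,145), wedge (274,200), amber (275,245). The wedge top is at floor-seated height, but its apparent slope is 0.07, so I'll compare with the slope of the level rack top.

Run:
```python
from h import *
from scipy.linalg import lstsq
def pl(q): return lstsq(np.c_[q[:,:2]-q[:,:2].mean(0),np.ones(len(q))],q[:,2])[0].round(3)
for n in("wrist","side","scene"):
    I,X=cloud(n); h=cv2.cvtColor(I,cv2.COLOR_BGR2HSV)
    m=(h[...,0]<14)&(h[...,1]>150)&(np.hypot(X[...,0]-598,X[...,1]-123)<27)&(X[...,2]>80)&(X[...,2]<95)
    m=cv2.erode(m.astype(np.uint8),np.ones((3,3)))>0; print(n,"wedge",m.sum(),pl(X[m]) if m.sum()>8 else 0)
    m=(np.hypot(X[...,0]-639,X[...,1]-118)<36)&(X[...,2]>54)&(X[...,2]<66)&(h[...,1]<80)
    m=cv2.erode(m.astype(np.uint8),np.ones((3,3)))>0; print("rack",pl(X[m]))
    for nm,(x,y),z in(("red",(573,-379),88),("black",(452.5,-395),55),("tip",(605,-133.5),62)):
        m=(np.hypot(X[...,0]-x,X[...,1]-y)<40)&(abs(X[...,2]-z)<5); q=X[m]
        if len(q)>20: print(nm,len(q),rect(q[:,:2]),pl(q))
```

```text
wrist wedge 1263 [-3.2000e-02  1.0000e-03  8.7069e+01]
rack [-2.0000e-03 -1.0000e-03  6.0245e+01]
tip 112 [ 596.9 -113.5    4.9   22.3   74.7] [-0.249 -0.156 60.442]
side wedge 57 [-6.4000e-02  5.2000e-02  8.5032e+01]
rack [-0.000e+00  1.000e-03  5.852e+01]
red 51 [ 574.2 -377.6   26.5   32.7   58.8] [-3.500e-02 -3.400e-02  8.639e+01]
black 158 [ 451.5 -396.1   48.4   55.3   21.9] [ 1.700e-02 -6.000e-03  5.408e+01]
tip 132 [ 604.4 -132.    33.8   52.2   69.8] [ 4.0000e-03 -7.0000e-03  6.0047e+01]
scene wedge 66 [4.2000e-02 4.0000e-02 8.5951e+01]
rack [-5.0000e-03  3.0000e-03  5.9558e+01]
red 65 [ 573.5 -380.6   31.1   26.7   12.2] [-2.2000e-02 -4.4000e-02  8.8032e+01]
black 171 [ 454.4 -396.3   56.1   51.4   23.6] [-6.000e-03 -1.600e-02  5.523e+01]
tip 162 [ 606.  -133.6   36.5   52.9   69.2] [-1.6000e-02 -3.1000e-02  6.1166e+01]
```

The eroded wedge top gives 0.03 rad tilt and a foot height of about 4 mm, on the floor and well within limits. The red bottle and black rack have not moved. Handing in.

```bash
python3 -c "
from h import *
print(env.job_done())"
```

```text
the job is handed in; nothing more can be done
None
```

Both kits are made up and the job was handed in at about 47 s of the 144 s. The hand-in returned no verdict.

- **Blue carrier:** the amber bottle and white rack stand at the two ends, with the wedge pressed between them. The last check puts the wedge's foot on the floor to within about 1 mm, and the bottle and rack at floor height.
- **Yellow carrier:** the blue-capped bottle and tip box both stand on the floor.
- **Left alone:** the red-capped bottle and black rack read within about 3 mm of where they started.

**What disagreed or went wrong:**
- **Reported tool height:** the real fingertips sit about 38.5 mm short of the reported TCP, and all three cameras agreed on that. It cost some missed grasps and meant the blue-capped bottle was carried by its cap. I corrected every later height for it.
- **Wedge tilt:** the wrist camera first read 0.07 rad, then 0.03 rad once the edge pixels were trimmed. The other two cameras were noisier, at 0.06–0.08 rad. All are under the 0.12 limit.
- **Forces:** the wrist read a short 36 N while lowering the tip box and up to 33 N while pressing the wedge. Both are under the wrist limit of 120 N.

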